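Lock the sample wheel on the shop counter

TASK

Close up the finish-sample wheel on the counter: by pressing and turning, bring the wheel's square lock hole round to the middle of the window in the steel cover and let go; then take the locking knob from its parking block and seat it upright and fully home in that hole through the window, and let go of it. Press gently, never with more than about 18 N on the wheel, and leave the candle, tin and cardboard box where they are.

Things in the scene. Friction and masses are not known exactly. Their poses are not given: they have to be found in the camera images.
- stand: dark wooden base board, 250 x 250 mm, fixed; its height differs by some mm from start to start. It carries the wheel and, towards its local +x, a fixed dark steel cover: a plate reaching from 55 to 125 mm from the wheel's axis, 100 mm wide, 4 mm thick, its top 9 mm above the wheel's top. Origin: on the wheel's axis, 46 mm below the wheel's top; x points to the window, z up
- wheel: light wooden 16-sided wheel, 210 mm across, 25 mm thick, on a firm felt bed, turning either way with constant friction of 0.22 N m; no spring; stops 1 rad past the window. No handle: press its top with closed fingertips, at some 12 N, where the cover leaves it free, and drag it round; pressed less, they slip. Origin on the axis, 25 mm below the top; x points to the lock hole, z up
- wheel_middle (a point): the middle of the wheel's top face, on its axis. The wheel runs out of true: level with this point at the hub and at the lock hole, elsewhere its face is up to 3 mm higher or lower towards the rim, so a fingertip that goes round with it must rise or sink as it turns, by feel. Otherwise the face is smooth: the hub disc and seven sample discs (28 mm) are flush
- lock_hole (a point): centre of the mouth of the square lock hole, at the level of the wheel's top: 16 x 16 mm, 20 mm deep, edges slightly chamfered, with a flush dark steel edging, 83.5 mm from the axis, in the one of eight sectors that has no sample disc.
- window (a point): the middle of the 40 x 40 mm window through the steel cover, at the level of the wheel's top, 83.5 mm from the wheel's axis
- knob_grip (a point): loose dark wooden locking knob, about 60 g: round shank 14 mm across, 19 mm long, chamfered foot, under a plain round head 28 mm across, 67 mm tall. Point: centre of the head, 33.5 mm above the head's underside (shoulder), 52.5 mm above the foot; z up the knob. Starts upright in the block, shoulder on its top. Fully home, the shoulder lies on the wheel, this point 33.5 mm above the wheel's top
- block: wooden parking block, 70 x 70 x 30 mm, fixed, with an upright 18 mm hole, 25 mm deep, in the middle of its top. Origin: centre of its underside
- candle: bystander: white pillar candle, 60 mm across, 100 mm tall; origin at the centre of its underside
- tin: bystander: steel tin, 60 mm across, 90 mm tall; origin at the centre of its underside
- card_box: bystander: cardboard box, 90 x 70 x 50 mm; origin at the centre of its underside

How it is judged:
By the outcome, as a careful person would: the job done as asked, in the order asked, and still so for the second after the job is handed in, with the robot touching nothing.
It also fails if it takes over 72 s, if anything falls off the work surface, if the arm or the gripper's body presses on something with over 40 N, if the wrist force passes 120 N, or if a joint passes its speed limit or range.

ROBOT

A 6-joint arm with a two-finger parallel gripper is mounted at the origin on the work surface. World frame = base frame: x ahead of the robot, y to its left, z up, the work surface at z = 0. Lengths are in m, angles in rad, forces in N, time in s.
With the tool pointing down it reaches from about 0.225 to 0.875 m from the base axis. Payload 3.4 kg.
Tool frame: the origin (TCP) lies on the centre line of the jaws, within the pads' length; the fingertips stand 17 mm ahead of it and the grasp point (between the pads) lies 2 mm behind it (nose_length is the distance from the TCP to the fingertips, in m); z points along the fingers, y is the line along which they close (so a half turn about z gives the same grasp; the last joint's range is limited). The gripper opens to 85 mm and grips with 20 to 120 N. Pads are 22 mm wide; open, the fingers measure 114 mm over their backs; the gripper's body (76 mm by 85 mm) begins 54 mm behind the grasp point. The pads swing forward as they close: fully open they stand 13 mm farther back than shut.
Start: joints at [-1.392, 0.276, 1.505, -0, 1.361, -0.121], TCP at [0.17, -0.549, 0.248] pointing down, gripper open.
Joint ranges: [-2.89, 2.89], [-0.75, 2.08], [0.22, 2.7], [-1.18, 4.32], [0.11, 2.71], [-2.7, 2.7]. Speed limits (rad/s): [2.57, 2.57, 3.14, 3.14, 3.14, 3.14].

INTERFACE

Orientations are given as a unit quaternion [w, x, y, z].
In Python, from rig import get_state, get_image, sign_off, find_in, place_of, nose_length gives the robot as it stands.
- The arm moves only by the tool apply_moves, never from a script. Its argument "deltas" is one flat list of numbers, 5 for each row, row after row: the finger opening in mm, from 0 to 85.4, then the shift along the tool's x, y, z in mm, then the turn about the tool's z in degrees. A call has 1 to 12 rows; each row is the pose to reach, as a shift and turn from the pose commanded when the call began, along the tool's axes at that moment; what a row does not reach only later rows make up. A row lasts 1/12 s, in which the tool goes at most 41.7 mm and 7.16 degrees, less where a joint would pass 70% of its speed; a pose out of reach is approached as far as the arm can. A call with a gripper value outside its range is refused whole. The fingers move at their own pace and stop on an object; "squeeze" is the grip in N (left out, the last holds). Time passes only in rows, so rows that repeat a pose let the fingers close. It gives the time, the measured TCP pose, the force, the opening and the grip force at its end, in the units of the state.
- get_state(): the state, without advancing time (a new reading comes with each control period).
- get_image(name): name is "scene" or "top"; returns a dict with "frame" (480x640x3 uint8, red, green, blue), "K" (3x3 intrinsics, pixels), "position" and "orientation" of the camera in the world. Camera axes: x right, y down, z forward; pixel columns grow to the right and rows downward; lengths in m; the calibration is good to about 2 mm. A picture is of the moment at which its call begins. There is no depth.
- sign_off(): hands the job in; it is judged then, once.
Trained networks look in a picture, given as the dict that the camera call returned (one of the last four; its "shot" number tells which), for a name from the list of things; names that differ only in an ending like _2 or _b are one class to them, and where a whole thing is asked for, a point or a joint stands for the part that bears it (a point fixed in the world has none). Each returns a list of dicts, best first, with "score" (0 to 1); they miss things now and then, are a little off and sometimes report something else, mostly with a low value. They report only what shows in the picture. A call takes as long as a camera call.
- find_in(query, picture): "point" ([column, row] in pixels, amid what is visible of it).
- place_of(query, picture): "point" ([column, row] in pixels: a listed point, or the origin of a listed thing).
The state is a dict: "clock": time; "qpos": joint angles; "qd": joint speeds; "effort": joint torques, N m; "position": TCP position; "ee_rot": TCP orientation; "contact_force": force on the tool from outside, world axes, zero at the start; "moment": the same for the moment, N m; "width": finger opening in m; "gripper_force": force on a finger pad.
Only numpy, scipy, OpenCV 4.12 (cv2) and the standard library are available. Lean on these libraries where they do the work, as an engineer would, in place of code of your own. Each camera call takes 0.05 s, during which the arm holds its last target. There are 200 camera calls.

## Working session

There is one attempt and no reset: what is moved stays moved. The work goes in short steps, Python scripts to look and compute and a tool call to move; the robot and the scene stay as the last step left them, time stands still between calls to the robot, and variables do not carry over. Pictures are saved under pics/ and viewed, at most 10 in all, crops included, and the job is handed in when it is done.

Besides the shell and the picture viewer there is one more tool, called after ">>>" by a JSON object that holds its "method" and its "body", one argument or row to a line. apply_moves: Moves the arm, as the interface text tells. Its arguments: {"type":"object","properties":{"deltas":{"type":"array"},"squeeze":{"type":"number"}},"required":["deltas"]}

```bash
mkdir -p pics
cat > h.py <<'E'
from rig import *
import numpy as np, cv2
from scipy.spatial.transform import Rotation as R
def rot(q): return R.from_quat([q[1],q[2],q[3],q[0]]).as_matrix()
def ray(p,px):
    d=np.linalg.inv(p["K"])@np.array([px[0],px[1],1.]); return np.array(p["position"]),rot(p["orientation"])@d
def onz(p,px,z):
    o,d=ray(p,px); return o+d*(z-o[2])/d[2]
def tri(l):
    A=np.zeros((3,3));b=np.zeros(3)
    for p,px in l:
        o,d=ray(p,px);d=d/np.linalg.norm(d);M=np.eye(3)-np.outer(d,d);A+=M;b+=M@o
    x=np.linalg.solve(A,b)
    res=[np.linalg.norm((np.eye(3)-np.outer(d/np.linalg.norm(d),d/np.linalg.norm(d)))@(x-o)) for o,d in [ray(p,q) for p,q in l]]
    return x,res
def save(p,n): cv2.imwrite("pics/"+n,p["frame"][:,:,::-1])
E
python3 - <<'E'
from h import *
np.set_printoptions(precision=4,suppress=True)
s=get_image("scene");t=get_image("top");save(s,"s0.png");save(t,"t0.png")
print(s["position"],t["position"],nose_length() if callable(nose_length) else nose_length)
for n in ["wheel_middle","lock_hole","window","knob_grip","block","stand","wheel","candle","tin","card_box"]:
    a=place_of(n,s);b=place_of(n,t)
    print(n,[(np.round(x["point"],1),round(x["score"],2)) for x in a[:2]],[(np.round(x["point"],1),round(x["score"],2)) for x in b[:2]])
    if a and b: print("   ",*tri([(s,a[0]["point"]),(t,b[0]["point"])]))
print(get_state())
E
```

```text
[ 1.3577 -0.0552  0.8207] [ 0.3915 -0.0035  1.1923] 0.017
wheel_middle [(array([351.3, 235.1]), 0.56)] [(array([301.8, 271.4]), 0.75)]
    [0.5267 0.0659 0.0502] [np.float64(0.0008881766735059397), np.float64(0.0008881766735059525)]
lock_hole [(array([333.4, 213.4]), 0.93)] [(array([315.4, 300.2]), 0.68)]
    [0.4539 0.0291 0.0592] [np.float64(0.000595612120597737), np.float64(0.000595612120597734)]
window [(array([357.1, 257.1]), 0.85)] []
knob_grip [(array([221.3, 219. ]), 0.65)] [(array([425.2, 295.8]), 0.52)]
    [ 0.4695 -0.2434  0.07  ] [np.float64(0.00084733161163132), np.float64(0.0008473316116312531)]
block [(array([221.7, 241.4]), 0.6)] [(array([421.6, 301.6]), 0.96), (array([401.1, 189.4]), 0.51)]
    [ 0.4599 -0.2535 -0.0132] [np.float64(0.002958005874356767), np.float64(0.0029580058743567186)]
stand [] [(array([302.2, 274.6]), 0.65)]
wheel [(array([350.8, 241. ]), 0.72)] [(array([296.7, 271.4]), 0.67)]
    [0.528  0.0728 0.0321] [np.float64(0.0065622648821149505), np.float64(0.0065622648821149505)]
candle [(array([233.1, 334.7]), 0.91)] [(array([299.1, 272.1]), 0.74), (a
[... 279 characters left out ...]
533856429)]
card_box [(array([476.5, 228.1]), 0.83), (array([140.8, 262.3]), 0.6)] [(array([172.5, 293.7]), 0.88)]
    [ 0.4662  0.4058 -0.001 ] [np.float64(0.0037560696800958723), np.float64(0.0037560696800957544)]
{'clock': 1.1, 'qpos': array([-1.392 ,  0.2759,  1.5049, -0.    ,  1.3607, -0.1209]), 'qd': array([ 0.0007,  0.0007,  0.0003,  0.0011,  0.0019, -0.0013]), 'effort': array([  0.0019, -41.6662, -24.6097,   0.0002,   0.0001,  -0.    ]), 'position': array([ 0.1698, -0.5494,  0.2483]), 'ee_rot': array([ 0.    ,  0.9888,  0.1493, -0.    ]), 'contact_force': array([ 0.7063,  0.2956, -0.3503]), 'moment': array([0.0123, 0.0162, 0.0138]), 'gripper_force': 0.0, 'width': 0.08545547155504625}
```

View pics/s0.png

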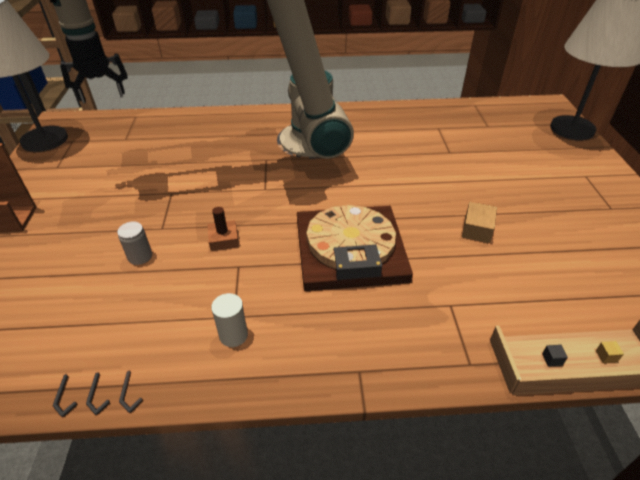

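View pics/t0.png

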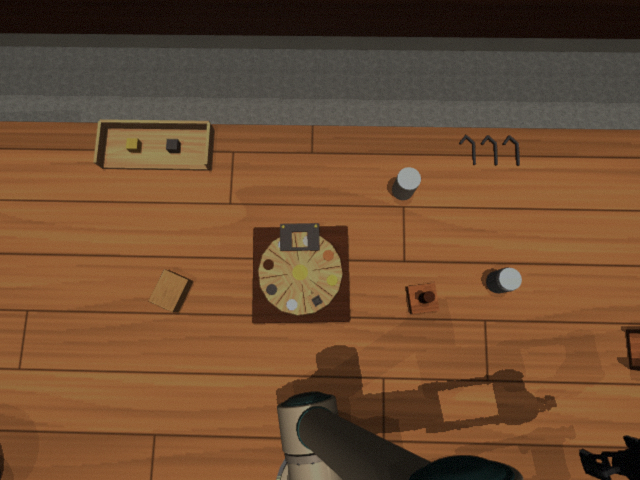

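Run:
```python
from h import *
np.set_printoptions(precision=4,suppress=True)
acc={}
for i in range(4):
    s=get_image("scene");t=get_image("top")
    for n in ["wheel_middle","lock_hole","window","knob_grip","stand"]:
        for c,p in(("s",s),("t",t)):
            a=place_of(n,p)
            if a: acc.setdefault((n,c),[]).append(a[0]["point"])
for k,v in acc.items(): print(k,np.median(v,0),np.std(v,0),len(v))
for n in ["wheel_middle","lock_hole","window","knob_grip"]:
    if (n,"s") in acc and (n,"t") in acc: print(n,*tri([(s,np.median(acc[n,"s"],0)),(t,np.median(acc[n,"t"],0))]))
for z in (.05,.055,.06): print(z,[onz(p,np.median(acc[n,c],0),z) for n in ["wheel_middle","lock_hole","window"] for c,p in (("s",s),("t",t)) if (n,c) in acc])
c=cv2.resize(t["frame"][215:330,245:355],None,fx=5,fy=5,interpolation=cv2.INTER_CUBIC)
d=cv2.resize(s["frame"][198:295,290:415],None,fx=5,fy=5,interpolation=cv2.INTER_CUBIC)
cv2.imwrite("pics/c1.png",c[:,:,::-1]);cv2.imwrite("pics/d1.png",d[:,:,::-1])
```

```text
('wheel_middle', 's') [351.25 234.2 ] [0.2062 0.6869] 4
('wheel_middle', 't') [302.   270.35] [1.3827 0.3112] 4
('lock_hole', 's') [332.4 214.3] [42.3364 52.4092] 4
('lock_hole', 't') [317.4  299.95] [1.5772 1.613 ] 4
('window', 's') [355.15 257.7 ] [1.7364 1.1584] 4
('window', 't') [299.3  241.45] [1.0642 0.5449] 4
('knob_grip', 's') [220.4  219.55] [0.9862 2.5054] 4
('knob_grip', 't') [424.75 296.2 ] [1.3647 0.4975] 4
('stand', 's') [349.15 248.15] [1.2049 1.0356] 4
('stand', 't') [301.35 274.4 ] [1.3058 1.8888] 4
wheel_middle [0.5288 0.0653 0.0551] [np.float64(0.0009778503662143583), np.float64(0.0009778503662143893)]
lock_hole [0.4549 0.0253 0.0572] [np.float64(0.0017897074139059414), np.float64(0.0017897074139059444)]
window [0.6037 0.0704 0.051 ] [np.float64(0.00322541520928047), np.float64(0.003225415209280452)]
knob_grip [ 0.4687 -0.2444  0.0675] [np.float64(0.0024215013770311424), np.float64(0.002421501377031119)]
0.05 [array([0.5233, 0.0671, 0.05  ]), array([0.5293, 0.0646, 0.05  ]), array([0.4464, 0.0279, 0.05  ]), array([0.4551, 0.0237, 0.05  ]), array([0.6027, 0.0673, 0.05  ]), array([0.6042, 0.0737, 0.05  ])]
0.055 [array([0.5287, 0.0663, 0.055 ]), array([0.5287, 0.0643, 0.055 ]), array([0.4523, 0.0274, 0.055 ]), array([0.4549, 0.0236, 0.055 ]), array([0.6076, 0.0665, 0.055 ]), array([0.6032, 0.0733, 0.055 ])]
0.06 [array([0.5341, 0.0655, 0.06  ]), array([0.5281, 0.064 , 0.06  ]), array([0.4582, 0.0268, 0.06  ]), array([0.4546, 0.0235, 0.06  ]), array([0.6125, 0.0657, 0.06  ]), array([0.6023, 0.073 , 0.06  ])]
```

View pics/c1.png

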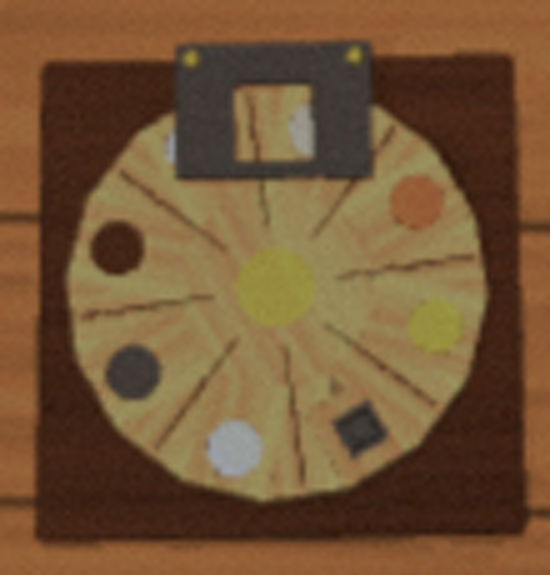

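View pics/d1.png

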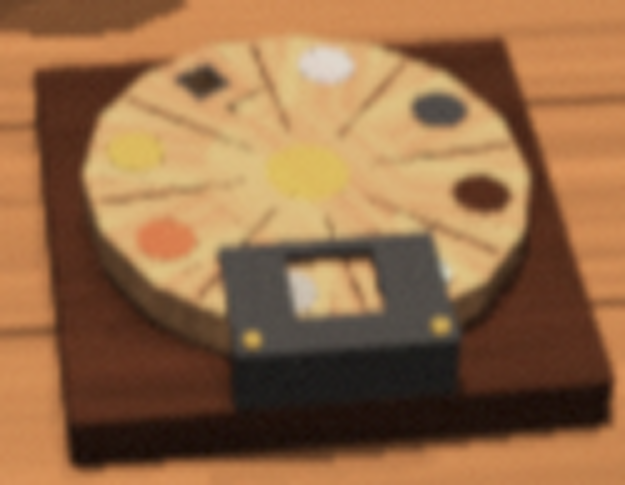

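```bash
cat >> h.py <<'E'
def to_tool(pt):
    s=get_state(); return rot(s["ee_rot"]).T@(np.array(pt)-s["position"])*1000
E
python3 - <<'E'
from h import *
np.set_printoptions(precision=4,suppress=True)
t=get_image("top");s=get_image("scene")
f=lambda u,v:(245+u/5-.4,215+v/5-.4)
g=lambda u,v:(290+u/5-.4,198+v/5-.4)
for zt in (.05,.055,.06):
    hub=onz(t,f(276,287),zt);hubs=onz(s,g(306,171),zt)
    hole=onz(t,f(360,429),zt);holes=onz(s,g(202,80),zt)
    zc=zt+.009
    w=onz(t,f(273.5,122),zc);ws=onz(s,g(335,288),zc)
    cl=onz(t,f(177,45),zc);cr=onz(t,f(370,42),zc)
    e=cl-cr
    print(zt,hub[:2],hubs[:2],"hole",hole[:2],holes[:2],"win",w[:2],ws[:2],"edge yaw",np.degrees(np.arctan2(-e[0],e[1])))
    a=lambda v:(np.degrees(np.arctan2(v[1],v[0])),np.hypot(v[0],v[1]))
    print(a(hole-hub),a(holes-hubs),a(w-hub),a(ws-hubs))
print(tri([(t,f(276,287)),(s,g(306,171))]),tri([(t,f(360,429)),(s,g(202,80))]),tri([(t,f(273.5,122)),(s,g(335,288))]))
print(to_tool([.526,.152,.10]))
E
```

```text
0.05 [0.525  0.0701] [0.5147 0.0669] hole [0.454  0.0257] [0.4433 0.0221] win [0.6089 0.0732] [0.6039 0.07  ] edge yaw 1.8562698507770106
(np.float64(-147.99569882688758), np.float64(0.08375912493394759)) (np.float64(-147.8703189645037), np.float64(0.08429731489325833)) (np.float64(2.1429225262424687), np.float64(0.08394029364376178)) (np.float64(2.002777870428701), np.float64(0.08925729437468588))
0.055 [0.5244 0.0698] [0.5201 0.0661] hole [0.4537 0.0256] [0.4492 0.0216] win [0.6079 0.0729] [0.6088 0.0692] edge yaw 1.85626985077697
(np.float64(-147.99569882688758), np.float64(0.08339250119150192)) (np.float64(-147.87031896450364), np.float64(0.08375045398527893)) (np.float64(2.141289208977707), np.float64(0.08356522470155917)) (np.float64(1.995278951191803), np.float64(0.08873566896985607))
0.06 [0.5238 0.0695] [0.5256 0.0653] hole [0.4534 0.0255] [0.4551 0.0211] win [0.607  0.0726] [0.6138 0.0684] edge yaw 1.8562698507769935
(np.float64(-147.99569882688758), np.float64(0.08302587744905629)) (np.float64(-147.87031896450372), np.float64(0.08320359307729984)) (np.float64(2.1396411638520227), np.float64(0.08319015582787698)) (np.float64(1.9876913471874111), np.float64(0.08821404510302637))
(array([0.5238, 0.0676, 0.0584]), [np.float64(0.0019775607953592053), np.float64(0.001977560795359191)]) (array([0.4534, 0.0234, 0.0585]), [np.float64(0.0021254575171569356), np.float64(0.0021254575171569387)]) (array([0.6079, 0.0712, 0.0631]), [np.float64(0.001790174289729776), np.float64(0.0017901742897297643)])
[ 547.4507 -564.9184  148.271 ]
```

>>> {"method": "apply_moves", "body": {
  "deltas": [0,523.6,-570,48,17.2,0,523.6,-570,48,17.2,0,523.6,-570,48,17.2,0,523.6,-570,48,17.2,0,523.6,-570,48,17.2,0,523.6,-570,48,17.2,0,523.6,-570,48,17.2,0,523.6,-570,48,17.2,0,523.6,-570,48,17.2,0,523.6,-570,48,17.2,0,523.6,-570,48,17.2,0,523.6,-570,48,17.2],
  "squeeze": 40
}}

```text
clock: 4.6
position: [0.3842, -0.0967, 0.2176]
ee_rot: [0.0, 1.0, -0.0, 0.001]
contact_force: [1.0, -0.7, 0.9]
width: 0.0002
gripper_force: 0.0
```

>>> {"method": "apply_moves", "body": {
  "deltas": [0,118,-247,40,0,0,118,-247,40,0,0,118,-247,40,0,0,118,-247,40,0,0,118,-247,40,0,0,118,-247,40,0,0,118,-247,40,0,0,118,-247,40,0,0,118,-247,120,0,0,118,-247,120,0,0,118,-247,120,0,0,118,-247,120,0]
}}

```text
clock: 5.6
position: [0.5002, 0.1477, 0.0962]
ee_rot: [0.001, 1.0, -0.0, -0.002]
contact_force: [0.9, -0.5, -0.0]
width: 0.0
gripper_force: 0.0
```

>>> {"method": "apply_moves", "body": {
  "deltas": [0,2,-2,8,0,0,2,-2,14,0,0,2,-2,17,0,0,2,-2,18,0,0,2,-2,18,0,0,2,-2,18,0]
}}

```text
clock: 6.1
position: [0.5042, 0.1504, 0.0799]
ee_rot: [-0.0, 1.0, -0.0, 0.001]
contact_force: [-0.3, -0.1, 0.0]
width: -0.0001
gripper_force: 0.0
```

>>> {"method": "apply_moves", "body": {
  "deltas": [0,-2,0,1,0,0,-2,0,2,0,0,-2,0,3,0,0,-2,0,3,0,0,-2,0,3,0]
}}

```text
clock: 6.52
position: [0.5018, 0.1504, 0.0762]
ee_rot: [0.0, 1.0, -0.0, -0.0]
contact_force: [0.5, 0.8, -0.7]
width: 0.0003
gripper_force: 0.0
```

>>> {"method": "apply_moves", "body": {
  "deltas": [0,0,0,1,0,0,0,0,2,0,0,0,0,2,0,0,0,0,2,0]
}}

```text
clock: 6.85
position: [0.5019, 0.1504, 0.0742]
ee_rot: [0.0, 1.0, -0.0, -0.0]
contact_force: [-0.3, -0.3, 1.1]
width: 0.0002
gripper_force: 0.0
```

>>> {"method": "apply_moves", "body": {
  "deltas": [0,0,0,1,0,0,0,0,1.5,0,0,0,0,1.5,0,0,0,0,1.5,0]
}}

```text
clock: 7.18
position: [0.5019, 0.1504, 0.0728]
ee_rot: [0.0, 1.0, -0.0, -0.0]
contact_force: [0.3, -0.3, -0.3]
width: -0.0003
gripper_force: 0.0
```

>>> {"method": "apply_moves", "body": {
  "deltas": [0,0,0,1,0,0,0,0,1.5,0,0,0,0,1.5,0,0,0,0,1.5,0]
}}

```text
clock: 7.52
position: [0.5021, 0.1504, 0.0715]
ee_rot: [-0.0, 1.0, -0.0, 0.0]
contact_force: [-1.1, -0.5, 3.0]
width: 0.0001
gripper_force: 1.1
```

>>> {"method": "apply_moves", "body": {
  "deltas": [0,0,0,0.5,0,0,0,0,0.5,0,0,0,0,0.5,0]
}}

```text
clock: 7.77
position: [0.5021, 0.1505, 0.0712]
ee_rot: [-0.0, 1.0, -0.0, 0.0]
contact_force: [-0.6, -0.2, 5.1]
width: -0.0003
gripper_force: 2.4
```

>>> {"method": "apply_moves", "body": {
  "deltas": [0,0,0,0.8,0,0,0,0,1.4,0,0,0,0,1.4,0,0,0,0,1.4,0]
}}

```text
clock: 8.1
position: [0.5022, 0.1505, 0.0705]
ee_rot: [-0.0, 1.0, -0.0, 0.0]
contact_force: [-2.1, 0.1, 9.2]
width: -0.0001
gripper_force: 5.2
```

>>> {"method": "apply_moves", "body": {
  "deltas": [0,0,0,0.8,0,0,-2.9,0.8,1,0,0,-5.7,1.7,1,0,0,-8.5,2.8,1,0,0,-11.3,3.9,1,0,0,-14,5.1,1,0,0,-16.7,6.4,1,0]
}}

```text
clock: 8.68
position: [0.489, 0.1451, 0.0705]
ee_rot: [-0.001, 1.0, -0.0, 0.004]
contact_force: [2.6, 2.8, 11.0]
width: 0.0
gripper_force: 5.2
```

Run:
```python
import numpy as np
r=85.4
for a0 in range(117,250,16):
    print(a0,[(round(r*(np.cos(np.radians(a))-np.cos(np.radians(a0))),1),round(-r*(np.sin(np.radians(a))-np.sin(np.radians(a0))),1)) for a in range(a0+2,a0+17,2)])
```

```text
117 [(np.float64(-2.6), np.float64(1.4)), (np.float64(-5.2), np.float64(2.9)), (np.float64(-7.7), np.float64(4.5)), (np.float64(-10.2), np.float64(6.1)), (np.float64(-12.6), np.float64(7.9)), (np.float64(-15.0), np.float64(9.7)), (np.float64(-17.3), np.float64(11.6)), (np.float64(-19.5), np.float64(13.6))]
133 [(np.float64(-2.1), np.float64(2.1)), (np.float64(-4.2), np.float64(4.2)), (np.float64(-6.2), np.float64(6.4)), (np.float64(-8.1), np.float64(8.7)), (np.float64(-10.0), np.float64(11.1)), (np.float64(-11.7), np.float64(13.5)), (np.float64(-13.4), np.float64(15.9)), (np.float64(-15.0), np.float64(18.5))]
149 [(np.float64(-1.5), np.float64(2.6)), (np.float64(-2.9), np.float64(5.2)), (np.float64(-4.2), np.float64(7.9)), (np.float64(-5.4), np.float64(10.6)), (np.float64(-6.5), np.float64(13.4)), (np.float64(-7.5), np.float64(16.2)), (np.float64(-8.5), np.float64(19.0)), (np.float64(-9.3), np.float64(21.9))]
165 [(np.float64(-0.7), np.float64(2.9)), (np.float64(-1.3), np.float64(5.8)), (np.float64(-1.9), np.float64(8.7)), (np.float64(-2.3), np.float64(11.7)), (np.float64(-2.6), np.f
[... 923 characters left out ...]
(11.2), np.float64(13.9)), (np.float64(13.4), np.float64(15.9)), (np.float64(15.6), np.float64(17.9))]
229 [(np.float64(2.3), np.float64(1.9)), (np.float64(4.6), np.float64(3.8)), (np.float64(7.0), np.float64(5.5)), (np.float64(9.5), np.float64(7.2)), (np.float64(12.0), np.float64(8.7)), (np.float64(14.6), np.float64(10.2)), (np.float64(17.3), np.float64(11.6)), (np.float64(19.9), np.float64(12.9))]
245 [(np.float64(2.7), np.float64(1.2)), (np.float64(5.5), np.float64(2.3)), (np.float64(8.3), np.float64(3.3)), (np.float64(11.1), np.float64(4.3)), (np.float64(14.0), np.float64(5.1)), (np.float64(16.9), np.float64(5.8)), (np.float64(19.8), np.float64(6.4)), (np.float64(22.7), np.float64(6.9))]
```

>>> {"method": "apply_moves", "body": {
  "deltas": [0,-2.6,1.4,0.3,0,0,-5.2,2.9,0.3,0,0,-7.7,4.5,0.3,0,0,-10.2,6.1,0.3,0,0,-12.6,7.9,0.3,0,0,-15,9.7,0.3,0,0,-17.3,11.6,0.3,0,0,-19.5,13.6,0.3,0]
}}

```text
clock: 9.35
position: [0.4692, 0.1317, 0.0702]
ee_rot: [-0.001, 1.0, -0.001, 0.004]
contact_force: [1.9, 3.9, 12.3]
width: 0.0002
gripper_force: 6.3
```

Run:
```python
from h import *
np.set_printoptions(precision=4,suppress=True)
s=get_image("scene");t=get_image("top")
S=cv2.resize(s["frame"][198:295,290:415],None,fx=3.2,fy=3.2,interpolation=cv2.INTER_CUBIC)
T=cv2.resize(t["frame"][215:312,245:370],None,fx=3.2,fy=3.2,interpolation=cv2.INTER_CUBIC)
cv2.imwrite("pics/e1.png",np.hstack([S,T])[:,:,::-1])
for p in(s,t): print(place_of("lock_hole",p)[:1])
print(get_state()["contact_force"],get_state()["position"])
```

```text
[{'point': [321.9, 220.8], 'score': 0.65}]
[{'point': [328.3, 289.2], 'score': 0.82}]
[ 0.8646  1.7422 12.8595] [0.4686 0.1313 0.0702]
```

View pics/e1.png

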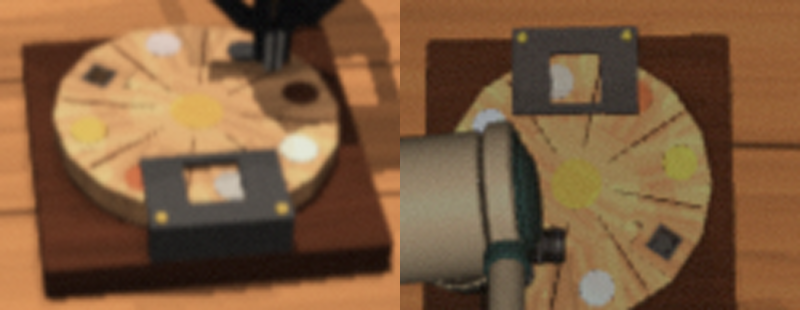

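>>> {"method": "apply_moves", "body": {
  "deltas": [0,-2.1,2.1,0,0,0,-4.2,4.2,0,0,0,-6.2,6.4,0,0,0,-8.1,8.7,0,0,0,-10,11.1,0,0,0,-11.7,13.5,0,0,0,-13.4,15.9,0,0,0,-15,18.5,0,0]
}}

```text
clock: 10.22
position: [0.4535, 0.1131, 0.0701]
ee_rot: [-0.001, 1.0, -0.001, 0.003]
contact_force: [0.2, 4.5, 14.6]
width: 0.0002
gripper_force: 7.0
```

>>> {"method": "apply_moves", "body": {
  "deltas": [0,-1.5,2.6,-0.3,0,0,-2.9,5.2,-0.6,0,0,-4.2,7.9,-0.8,0,0,-5.4,10.6,-1,0,0,-6.5,13.4,-1.1,0,0,-7.5,16.2,-1.2,0,0,-8.5,19,-1.3,0,0,-9.3,21.9,-1.4,0]
}}

```text
clock: 10.88
position: [0.4434, 0.0908, 0.0707]
ee_rot: [-0.001, 1.0, -0.001, 0.002]
contact_force: [0.5, 2.5, 9.4]
width: -0.0
gripper_force: 4.4
```

>>> {"method": "apply_moves", "body": {
  "deltas": [0,-0.7,2.9,0.8,0,0,-1.3,5.8,0.9,0,0,-1.9,8.7,0.9,0,0,-2.3,11.7,0.9,0,0,-2.6,14.7,0.9,0,0,-2.8,17.6,0.9,0]
}}

```text
clock: 11.38
position: [0.4406, 0.0731, 0.0702]
ee_rot: [-0.001, 1.0, -0.001, 0.002]
contact_force: [-1.5, 3.3, 12.9]
width: 0.0001
gripper_force: 6.6
```

>>> {"method": "apply_moves", "body": {
  "deltas": [0,-0.1,3,0,0,0,-0.1,6,0,0,0,0,9,0,0,0,0.2,12,0,0,0,0.5,14.9,0,0,0,0.9,17.9,0,0,0,1.5,20.8,0,0,0,2.1,23.7,0,0]
}}

```text
clock: 12.05
position: [0.4427, 0.0493, 0.0702]
ee_rot: [-0.001, 1.0, -0.001, 0.002]
contact_force: [-0.1, 2.8, 12.8]
width: 0.0003
gripper_force: 6.6
```

Run:
```python
from h import *
np.set_printoptions(precision=4,suppress=True)
s=get_image("scene");t=get_image("top")
for p in(s,t):
    a=place_of("lock_hole",p)[:1]; print(a)
    if a:
        v=onz(p,a[0]["point"],.0555)[:2]-[.524,.068]; print(np.degrees(np.arctan2(v[1],v[0])),np.hypot(*v))
print(get_state()["contact_force"],get_state()["position"])
```

```text
[{'point': [322.9, 248.8], 'score': 0.95}]
-55.22010566100698 0.08828947761376563
[{'point': [326.6, 255.8], 'score': 0.81}]
-56.6303424802151 0.07839817786864048
[-1.0886  2.1534 13.2764] [0.4429 0.0489 0.0702]
```

>>> {"method": "apply_moves", "body": {
  "deltas": [0,0.7,2.9,0,0,0,1.5,5.8,0,0,0,2.4,8.6,0,0,0,3.4,11.4,0,0,0,4.6,14.2,0,0,0,5.8,16.9,0,0,0,7.1,19.6,0,0,0,8.5,22.2,0,0]
}}

```text
clock: 12.92
position: [0.4511, 0.0271, 0.0702]
ee_rot: [-0.001, 1.0, -0.001, 0.002]
contact_force: [-0.4, 3.2, 13.2]
width: -0.0
gripper_force: 6.6
```

>>> {"method": "apply_moves", "body": {
  "deltas": [0,1.5,2.6,0,0,0,3.1,5.1,0,0,0,4.8,7.6,0,0,0,6.5,10,0,0,0,8.4,12.3,0,0,0,10.3,14.6,0,0,0,12.3,16.8,0,0,0,14.3,19,0,0]
}}

```text
clock: 13.58
position: [0.4648, 0.0081, 0.0701]
ee_rot: [-0.001, 1.0, -0.001, 0.002]
contact_force: [-1.6, 3.4, 13.5]
width: -0.0001
gripper_force: 6.7
```

>>> {"method": "apply_moves", "body": {
  "deltas": [0,2.1,2.1,-0.1,0,0,4.4,4.1,-0.1,0,0,6.7,6,-0.1,0,0,9,7.9,-0.1,0,0,11.4,9.6,-0.1,0,0,13.9,11.3,-0.1,0,0,16.4,12.8,-0.1,0,0,19,14.3,-0.1,0]
}}

```text
clock: 14.25
position: [0.483, -0.0062, 0.0701]
ee_rot: [-0.001, 1.0, -0.0, 0.001]
contact_force: [-2.4, 3.5, 13.5]
width: 0.0005
gripper_force: 6.7
```

Run:
```python
from h import *
np.set_printoptions(precision=4,suppress=True)
s=get_image("scene");t=get_image("top")
for p in(s,t):
    a=place_of("lock_hole",p)[:1]; print(a)
    if a:
        v=onz(p,a[0]["point"],.0555)[:2]-[.524,.068]; print(np.degrees(np.arctan2(v[1],v[0])),np.hypot(*v))
S=cv2.resize(s["frame"][198:295,290:415],None,fx=3.2,fy=3.2,interpolation=cv2.INTER_CUBIC)
T=cv2.resize(t["frame"][215:312,245:370],None,fx=3.2,fy=3.2,interpolation=cv2.INTER_CUBIC)
cv2.imwrite("pics/e2.png",np.hstack([S,T])[:,:,::-1])
```

```text
[{'point': [350.2, 257.8], 'score': 0.63}]
-8.697510640583765 0.08466036126585243
[{'point': [304.7, 237.3], 'score': 0.69}]
-5.253051551504639 0.09062336468275461
```

View pics/e2.png

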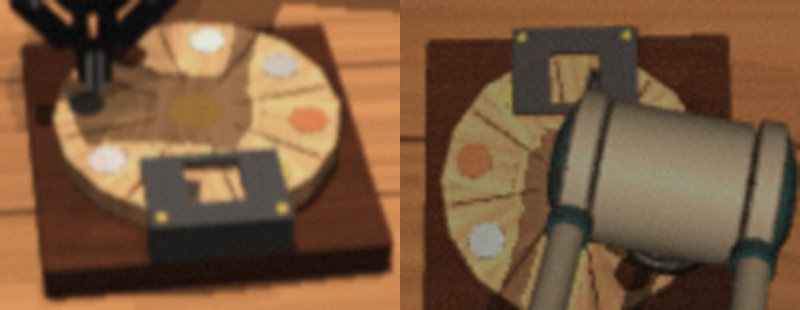

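>>> {"method": "apply_moves", "body": {
  "deltas": [0,2.6,1.4,-0.1,0,0,5.3,2.7,-0.2,0,0,8,3.9,-0.2,0,0,10.8,5,-0.2,0,0,13.6,6,-0.2,0,0,16.4,7,-0.2,0,0,19.3,7.8,-0.2,0,0,21.3,8.3,-0.2,0,0,21.3,8.3,-0.2,0]
}}

```text
clock: 15.2
position: [0.5045, -0.0149, 0.0702]
ee_rot: [-0.0, 1.0, -0.0, 0.001]
contact_force: [-2.4, 1.8, 12.6]
width: 0.0001
gripper_force: 6.1
```

>>> {"method": "apply_moves", "body": {
  "deltas": [0,-0.5,-0.5,-4,0,0,-0.5,-0.5,-30,0,0,-10,60,-70,0,0,-20,100,-100,0,0,-30,140,-100,0,0,-30,180,-100,0,0,-30,220,-100,0,0,-30,220,-100,0]
}}

```text
clock: 15.87
position: [0.4732, -0.2382, 0.1695]
ee_rot: [0.001, 1.0, -0.001, 0.0]
contact_force: [-0.0, -0.3, -0.6]
width: -0.0001
gripper_force: 0.0
```

Run:
```python
from h import *
np.set_printoptions(precision=4,suppress=True)
for i in range(2):
  s=get_image("scene");t=get_image("top")
  for n in("lock_hole","window","knob_grip"):
   for p in(s,t):
    a=place_of(n,p)[:1]; 
    if a: v=onz(p,a[0]["point"],.055+(.009+.0 if n=="knob_grip" else 0))[:2]; print(n,a, v, np.degrees(np.arctan2(v[1]-.068,v[0]-.524)))
S=cv2.resize(s["frame"][225:285,310:410],None,fx=7,fy=7,interpolation=cv2.INTER_CUBIC)[:,:390]
S=cv2.resize(s["frame"][235:290,330:385],None,fx=7,fy=7,interpolation=cv2.INTER_CUBIC)
T=cv2.resize(t["frame"][218:273,270:325],None,fx=7,fy=7,interpolation=cv2.INTER_CUBIC)
cv2.imwrite("pics/e3.png",np.hstack([S,T])[:,:,::-1])
print(get_state()["position"],get_state()["contact_force"])
```

```text
lock_hole [{'point': [362.7, 254.2], 'score': 0.84}] [0.5976 0.085 ] 12.974737313803615
lock_hole [{'point': [299.1, 239.0], 'score': 0.91}] [0.6096 0.074 ] 4.025657562519656
window [{'point': [356.8, 254.5], 'score': 0.88}] [0.5977 0.0714] 2.660381835303306
window [{'point': [301.2, 239.3], 'score': 0.8}] [0.6089 0.0686] 0.403689052106714
knob_grip [{'point': [349.4, 240.3], 'score': 0.63}] [0.559  0.0583] -15.531828397810342
knob_grip [{'point': [425.4, 295.7], 'score': 0.57}] [ 0.4701 -0.2443] -99.79281505423081
lock_hole [{'point': [362.0, 258.0], 'score': 0.69}] [0.6096 0.0818] 9.183913226537177
lock_hole [{'point': [299.7, 238.7], 'score': 0.91}] [0.6105 0.0725] 2.982852213225572
window [{'point': [358.3, 257.9], 'score': 0.71}] [0.6088 0.0735] 3.733233731750676
window [{'point': [300.3, 270.1], 'score': 0.66}] [0.5293 0.0686] 6.998850715653708
knob_grip [{'point': [427.5, 299.3], 'score': 0.44}] [ 0.4613 -0.2493] -101.17506934995535
[ 0.4737 -0.2348  0.169 ] [-0.4523  0.5695  0.4506]
```

View pics/e3.png

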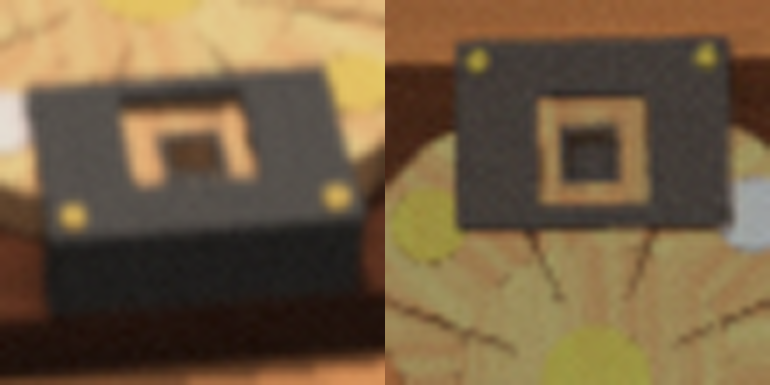

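```bash
cat > m.py <<'E'
from h import *
np.set_printoptions(precision=4,suppress=True)
zt=.0555
def prof(I,r0,r1,c0,c1): return I[r0:r1,c0:c1].mean(0)
T=[get_image("top") for _ in range(8)];t=T[0]
I=np.mean([x["frame"].astype(float) for x in T],0)
# brightness: wood high red vs cover/hole
r=I[:,:,0]
k=8;U=cv2.resize(r[218:273,270:325].astype(np.float32),None,fx=k,fy=k,interpolation=cv2.INTER_CUBIC)
th=(U[26*k-60:26*k-20].max()+60)/2
B=(U>105).astype(np.uint8)
def pix(u,v): return (270+(u+.5)/k-.5,218+(v+.5)/k-.5)
cx,cy=int((589/7)*k),int((153/7)*k)
cs,h=cv2.findContours(1-B,cv2.RETR_CCOMP,cv2.CHAIN_APPROX_NONE)
out=[]
for c in cs:
    x,y,w,hh=cv2.boundingRect(c); A=cv2.contourArea(c)
    if x<=cx<=x+w and y<=cy<=y+hh and A>300:
        m=cv2.moments(c); out.append((A/k/k,w/k,hh/k,pix(m["m10"]/m["m00"],m["m01"]/m["m00"])))
for o in out:
    print(o, onz(t,o[3],zt)[:2], onz(t,o[3],zt+.009)[:2])
E
python3 m.py
sed -i 's#int((589/7)\*k)#int((204/7)*k)#' m.py; python3 m.py
```

```text
(64.84375, 8.5, 8.5, (298.75873493975905, 239.55244979919678)) [0.6081 0.0748] [0.6064 0.0742]
(1255.359375, 55.0, 29.125, (297.80797253649973, 236.17343919196446)) [0.6169 0.0775] [0.6151 0.0769]
(239.3671875, 16.5, 15.625, (299.2180438602217, 239.1667571015155)) [0.6091 0.0737] [0.6074 0.0731]
```

Run:
```python
import cv2,numpy as np
t=cv2.imread("pics/t0.png");s=cv2.imread("pics/s0.png")
a=cv2.resize(t[275:325,400:450],None,fx=8,fy=8,interpolation=cv2.INTER_CUBIC)
b=cv2.resize(s[200:250,198:248],None,fx=8,fy=8,interpolation=cv2.INTER_CUBIC)
cv2.imwrite("pics/k.png",np.hstack([a,b]))
```

```text
(no output)
```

View pics/k.png

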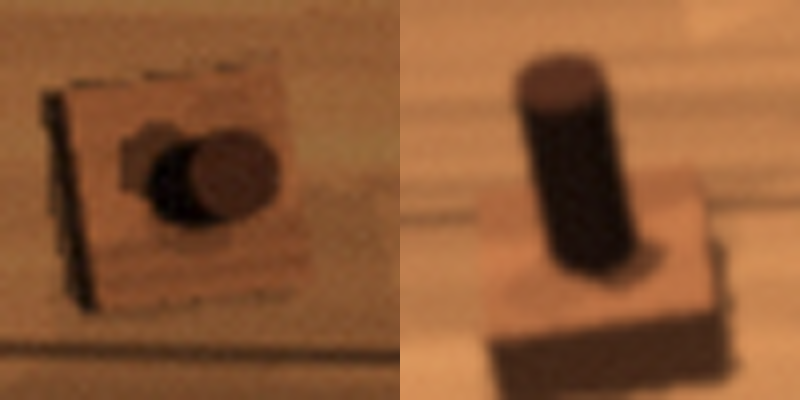

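Run:
```python
from h import *
np.set_printoptions(precision=4,suppress=True)
s=get_image("scene");t=get_image("top")
print(onz(t,(428.9,296.4),.097),onz(t,(423.2,297.9),.03),onz(s,(217.8,209.8),.097),tri([(t,(428.9,296.4)),(s,(217.8,209.8))]))
print(get_state()["position"])
```

```text
[ 0.4663 -0.2456  0.097 ] [ 0.4668 -0.2459  0.03  ] [ 0.4667 -0.2488  0.097 ] (array([ 0.4664, -0.2473,  0.0965]), [np.float64(0.0015455010439080568), np.float64(0.001545501043908008)])
[ 0.4737 -0.2351  0.169 ]
```

>>> {"method": "apply_moves", "body": {
  "deltas": [85,-7,11.5,0,0,85,-7,11.5,0,0,85,-7,11.5,0,0,85,-7,11.5,0,0,85,-7,11.5,0,0,85,-7,11.5,20,0,85,-7,11.5,40,0,85,-7,11.5,60,0,85,-7,11.5,80,0,85,-7,11.5,104,0,85,-7,11.5,104,0,85,-7,11.5,104,0]
}}

```text
clock: 18.57
position: [0.4661, -0.2458, 0.0642]
ee_rot: [-0.001, 1.0, -0.0, -0.001]
contact_force: [0.3, -0.7, 0.9]
width: 0.0851
gripper_force: 0.0
```

Run:
```python
from h import *
s=get_state();print(s["qpos"],s["position"],s["width"],s["contact_force"])
```

```text
[-6.17481049e-01  3.78044667e-01  1.86791618e+00  5.11224133e-05
  8.98617786e-01  9.53430523e-01] [ 0.46608039 -0.2458348   0.06419042] 0.08506360014761258 [ 0.30972578 -0.71674922  0.94656288]
```

>>> {"method": "apply_moves", "body": {
  "deltas": [27,0,0,0,0,27,0,0,0,0,27,0,0,0,0,27,0,0,0,0,27,0,0,0,0,27,0,0,0,0,27,0,0,0,0,27,0,0,0,0,27,0,0,0,0],
  "squeeze": 20
}}

```text
clock: 19.32
position: [0.4671, -0.247, 0.0658]
ee_rot: [0.0, 1.0, -0.0, 0.001]
contact_force: [-0.9, -0.2, 5.9]
width: 0.0274
gripper_force: 19.5
```

>>> {"method": "apply_moves", "body": {
  "deltas": [55,0,0,0,0,55,0,0,0,0,55,0,0,0,0,55,0,0,0,0,55,0,0,0,-7,55,0,0,0,-14,55,0,0,0,-21,55,0,0,0,-28,55,0,0,0,-35,55,0,0,0,-42,55,0,0,0,-49,55,0,0,0,-56]
}}

```text
clock: 20.32
position: [0.4665, -0.2465, 0.0647]
ee_rot: [-0.0, 0.882, 0.472, -0.0]
contact_force: [-0.2, 0.3, -0.3]
width: 0.0548
gripper_force: 0.0
```

>>> {"method": "apply_moves", "body": {
  "deltas": [55,0,0,0,-7,55,0,0,0,-14,55,0,0,0,-21,55,0,0,0,-28,55,0,0,0,-34,55,0,0,0,-34,27,0,0,0,-34,27,0,0,0,-34,27,0,0,0,-34,27,0,0,0,-34,27,0,0,0,-34,27,0,0,0,-34]
}}

```text
clock: 21.32
position: [0.4666, -0.2466, 0.0649]
ee_rot: [-0.0, 0.707, 0.707, -0.0]
contact_force: [0.2, -0.3, -0.9]
width: 0.0275
gripper_force: 19.7
```

>>> {"method": "apply_moves", "body": {
  "deltas": [20,0,0,0,0,20,0,0,0,0,20,0,0,0,0],
  "squeeze": 40
}}

```text
clock: 21.57
position: [0.4666, -0.2466, 0.065]
ee_rot: [0.0, 0.707, 0.707, -0.0]
contact_force: [0.0, 0.3, -0.2]
width: 0.0275
gripper_force: 39.3
```

Run:
```python
from h import *
s=get_state();print(s["qpos"],s["position"],s["ee_rot"],s["width"],s["contact_force"])
```

```text
[-6.17976044e-01  3.76798911e-01  1.86741621e+00 -8.10234378e-05
  8.97336209e-01 -6.17406228e-01] [ 0.46664211 -0.24659538  0.06498638] [ 2.56582631e-05  7.07290351e-01  7.06923162e-01 -2.77739860e-05] 0.027461792308220004 [ 0.01682921  0.25237134 -0.24243017]
```

>>> {"method": "apply_moves", "body": {
  "deltas": [20,0,0,-30,0,20,0,0,-60,0,20,0,0,-90,0,20,40,18,-90,0,20,80,35,-90,0,20,115,51,-90,0,20,150,67,-90,0,20,185,82,-90,0,20,220,98,-90,0,20,255,113,-90,0,20,290,129,-90,0,20,310,137,-90,0]
}}

```text
clock: 22.57
position: [0.6052, 0.0673, 0.1547]
ee_rot: [-0.0, 0.707, 0.708, 0.001]
contact_force: [0.6, -1.0, -0.6]
width: 0.0268
gripper_force: 40.8
```

>>> {"method": "apply_moves", "body": {
  "deltas": [20,10,4.8,0,0,20,10,4.8,0,0,20,10,4.8,20,0,20,10,4.8,20,0,20,10,4.8,20,0]
}}

```text
clock: 22.98
position: [0.607, 0.0718, 0.1339]
ee_rot: [-0.001, 0.708, 0.706, -0.002]
contact_force: [0.8, -0.2, -0.7]
width: 0.0275
gripper_force: 40.8
```

Run:
```python
from h import *
np.set_printoptions(precision=4,suppress=True)
s=get_image("scene");t=get_image("top");st=get_state()
print(st["clock"],st["position"],st["ee_rot"],st["contact_force"],st["width"])
a=cv2.resize(s["frame"][205:275,320:390],None,fx=8,fy=8,interpolation=cv2.INTER_CUBIC)
cv2.imwrite("pics/v.png",a[:,:,::-1])
```

```text
23.0833 [0.6084 0.072  0.1354] [ 0.0002  0.7078  0.7064 -0.0002] [ 1.3055  0.2907 -0.5438] 0.027044389853040227
```

View pics/v.png

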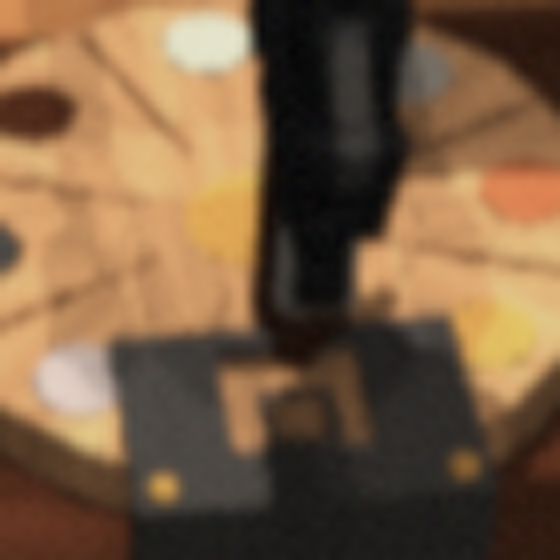

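>>> {"method": "apply_moves", "body": {
  "deltas": [20,1,0,10,0,20,1,0,18,0,20,1,0,22,0,20,1,0,22,0,20,1,0,22,0,20,1,0,22,0]
}}

```text
clock: 23.58
position: [0.6087, 0.0743, 0.113]
ee_rot: [0.0, 0.707, 0.707, 0.0]
contact_force: [0.9, 0.0, -0.7]
width: 0.0271
gripper_force: 40.8
```

Run:
```python
from h import *
st=get_state()
print(st["clock"],st["position"],st["ee_rot"],st["contact_force"],st["width"])
```

```text
23.5833 [0.6087262  0.07433685 0.11297933] [1.04467963e-04 7.07224710e-01 7.06988825e-01 1.66047037e-05] [ 0.93189517  0.03977666 -0.66452366] 0.02707741243127438
```

>>> {"method": "apply_moves", "body": {
  "deltas": [20,-0.6,-0.3,0,0,20,-0.6,-0.3,2,0,20,-0.6,-0.3,4,0,20,-0.6,-0.3,5.5,0,20,-0.6,-0.3,5.5,0]
}}

```text
clock: 24.0
position: [0.6079, 0.0737, 0.107]
ee_rot: [-0.0, 0.707, 0.707, -0.0]
contact_force: [-1.2, 0.6, -0.9]
width: 0.0273
gripper_force: 40.8
```

>>> {"method": "apply_moves", "body": {
  "deltas": [20,0,0,1.2,0,20,0,0,2.5,0,20,0,0,2.5,0,20,0,0,2.5,0]
}}

```text
clock: 24.33
position: [0.608, 0.0737, 0.1047]
ee_rot: [-0.0, 0.707, 0.707, -0.0]
contact_force: [-1.9, 0.1, -1.2]
width: 0.0272
gripper_force: 40.7
```

>>> {"method": "apply_moves", "body": {
  "deltas": [20,0,0,1.5,0,20,0,0,3,0,20,0,0,4.5,0,20,0,0,4.5,0,20,0,0,4.5,0]
}}

```text
clock: 24.75
position: [0.608, 0.0737, 0.1001]
ee_rot: [-0.0, 0.707, 0.707, -0.0]
contact_force: [-1.0, -0.5, -1.1]
width: 0.0274
gripper_force: 40.8
```

>>> {"method": "apply_moves", "body": {
  "deltas": [20,0,0,2,0,20,0,0,4,0,20,0,0,6,0,20,0,0,6,0,20,0,0,6,0]
}}

```text
clock: 25.17
position: [0.608, 0.0737, 0.094]
ee_rot: [-0.0, 0.707, 0.707, -0.0]
contact_force: [-1.2, -0.1, -1.3]
width: 0.0268
gripper_force: 40.8
```

>>> {"method": "apply_moves", "body": {
  "deltas": [20,0,0,1,0,20,0,0,2,0,20,0,0,2,0,20,0,0,2,0]
}}

```text
clock: 25.5
position: [0.608, 0.0737, 0.0925]
ee_rot: [-0.0, 0.707, 0.707, -0.0]
contact_force: [-3.0, 0.2, -0.1]
width: 0.0269
gripper_force: 40.9
```

>>> {"method": "apply_moves", "body": {
  "deltas": [20,0,0.3,0.7,0,20,0,0.3,1.5,0,20,0,0.3,1.5,0,20,0,0.3,1.5,0]
}}

```text
clock: 25.83
position: [0.6082, 0.0737, 0.0917]
ee_rot: [-0.0, 0.707, 0.707, -0.0]
contact_force: [-5.5, -0.3, 6.2]
width: 0.0273
gripper_force: 41.5
```

>>> {"method": "apply_moves", "body": {
  "deltas": [20,0,-1,0,0,20,0,-1,0.5,0,20,0,-1,1,0,20,0,-1,1,0]
}}

```text
clock: 26.17
position: [0.6081, 0.0737, 0.0913]
ee_rot: [0.001, 0.707, 0.707, 0.001]
contact_force: [-5.3, -0.8, 8.2]
width: 0.0269
gripper_force: 41.6
```

>>> {"method": "apply_moves", "body": {
  "deltas": [60,0,0,-0.8,0,60,0,0,-0.8,0,60,0,0,-0.8,0,60,0,0,-0.8,0,60,0,0,-0.8,0,60,0,0,-20,0,60,0,0,-50,0,60,0,0,-90,0,60,0,0,-120,0,60,-40,-20,-120,0,60,-80,-40,-120,0,60,-120,-60,-120,0]
}}

```text
clock: 27.17
position: [0.5516, -0.0387, 0.2106]
ee_rot: [0.001, 0.706, 0.708, 0.001]
contact_force: [0.6, -1.2, 0.3]
width: 0.0598
gripper_force: 0.0
```

>>> {"method": "apply_moves", "body": {
  "deltas": [60,-40,-20,0,0,60,-80,-40,0,0,60,-120,-60,0,0,60,-160,-80,0,0,60,-160,-80,0,0,60,-160,-80,0,0]
}}

```text
clock: 27.67
position: [0.4704, -0.2009, 0.21]
ee_rot: [0.0, 0.709, 0.705, -0.0]
contact_force: [-0.4, 0.9, -0.2]
width: 0.06
gripper_force: 0.0
```

Run:
```python
from h import *
np.set_printoptions(precision=4,suppress=True)
s=get_image("scene");t=get_image("top");st=get_state()
print(st["clock"],st["position"],st["contact_force"],st["width"])
a=place_of("knob_grip",s)[:1];b=place_of("knob_grip",t)[:1];print(a,b)
if a and b: print(tri([(s,a[0]["point"]),(t,b[0]["point"])]))
A=cv2.resize(s["frame"][205:275,320:390],None,fx=5.6,fy=5.6,interpolation=cv2.INTER_CUBIC)
B=cv2.resize(t["frame"][210:280,265:335],None,fx=5.6,fy=5.6,interpolation=cv2.INTER_CUBIC)
cv2.imwrite("pics/w.png",np.hstack([A,B])[:,:,::-1])
```

```text
27.7667 [ 0.4718 -0.1979  0.2099] [-0.7029  0.3507  0.503 ] 0.06034133330745697
[{'point': [359.4, 246.9], 'score': 0.56}] [{'point': [298.2, 233.8], 'score': 0.45}]
(array([0.6149, 0.0735, 0.0956]), [np.float64(0.0003493000346950101), np.float64(0.00034930003469501653)])
```

View pics/w.png

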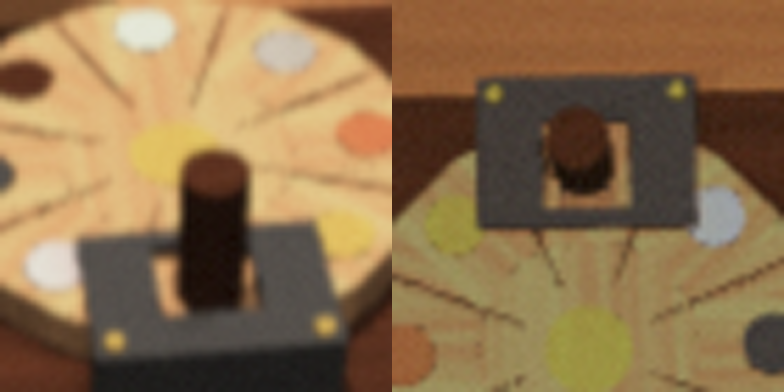

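Run:
```python
from h import *
np.set_printoptions(precision=4,suppress=True)
s=get_image("scene");t=get_image("top")
for z in(.1205,.1225,.1245): print(z,onz(t,(298.2,234.1),z),onz(s,(358.2,235.8),z))
print(tri([(t,(298.2,234.1)),(s,(358.2,235.8))]))
```

```text
0.1205 [0.6092 0.0721 0.1205] [0.6057 0.0704 0.1205]
0.1225 [0.6087 0.072  0.1225] [0.6079 0.07   0.1225]
0.1245 [0.6083 0.0718 0.1245] [0.61   0.0697 0.1245]
(array([0.6085, 0.0709, 0.1231]), [np.float64(0.0009932355666557318), np.float64(0.0009932355666557471)])
```

>>> {"method": "apply_moves", "body": {
  "deltas": [0,40,20,0,0,0,80,40,0,0,0,115,58,0,0,0,150,76,0,0,0,185,94,0,0,0,220,111,0,0,0,255,128,0,0,0,271,136,0,0,0,271,136,20,0,0,271,136,50,0,0,271,136,56,0,0,271,136,56,0]
}}

```text
clock: 28.97
position: [0.6056, 0.0743, 0.1513]
ee_rot: [-0.002, 0.707, 0.708, -0.002]
contact_force: [-0.6, 0.5, 0.1]
width: -0.0
gripper_force: 0.0
```

>>> {"method": "apply_moves", "body": {
  "deltas": [0,0,0,4,0,0,0,0,8,0,0,0,0,10,0,0,0,0,10,0,0,0,0,10,0]
}}

```text
clock: 29.38
position: [0.608, 0.0727, 0.1446]
ee_rot: [0.0, 0.707, 0.707, 0.0]
contact_force: [0.3, -0.8, 0.4]
width: 0.0001
gripper_force: 0.0
```

Tip at .1276; the knob's top is expected at about .123.

>>> {"method": "apply_moves", "body": {
  "deltas": [0,0,0,1.5,0,0,0,0,3,0,0,0,0,3.5,0,0,0,0,3.5,0,0,0,0,3.5,0]
}}

```text
clock: 29.8
position: [0.6081, 0.0729, 0.141]
ee_rot: [0.0, 0.707, 0.707, 0.0]
contact_force: [0.3, 0.3, 1.7]
width: 0.0
gripper_force: 1.5
```

>>> {"method": "apply_moves", "body": {
  "deltas": [0,0,0,0.5,0,0,0,0,1,0,0,0,0,1,0,0,0,0,1,0]
}}

```text
clock: 30.13
position: [0.6084, 0.073, 0.1405]
ee_rot: [0.001, 0.707, 0.707, 0.001]
contact_force: [0.3, 0.1, 5.7]
width: -0.0003
gripper_force: 3.1
```

>>> {"method": "apply_moves", "body": {
  "deltas": [0,0,0,0.8,0,0,0,0,1.5,0,0,0,0,1.5,0,0,0,0,1.5,0]
}}

```text
clock: 30.47
position: [0.6089, 0.0731, 0.1399]
ee_rot: [0.001, 0.707, 0.707, 0.001]
contact_force: [-0.7, 0.4, 9.4]
width: 0.0004
gripper_force: 5.0
```

>>> {"method": "apply_moves", "body": {
  "deltas": [0,0,0,-5,0,0,0,0,-40,0,0,0,0,-70,0,0,-40,-20,-70,0,0,-80,-40,-70,0,0,-120,-60,-70,0,0,-160,-80,-70,0,0,-200,-100,-70,0,0,-240,-120,-70,0,0,-270,-136,-70,0,0,-270,-136,-70,0]
}}

```text
clock: 31.38
position: [0.4686, -0.2014, 0.2075]
ee_rot: [-0.0, 0.709, 0.706, -0.002]
contact_force: [-0.2, -0.3, 0.4]
width: -0.0001
gripper_force: 0.0
```

```bash
cat > k.py <<'E'
from h import *
np.set_printoptions(precision=4,suppress=True)
from scipy.optimize import minimize
fr={}
for n in("top","scene"):
    L=[get_image(n) for _ in range(6)]; p=L[0]; fr[n]=(p,np.mean([x["frame"].astype(float) for x in L],0))
def proj(p,X):
    c=(X-np.array(p["position"]))@rot(p["orientation"]); q=c@np.array(p["K"]).T; return q[:,:2]/q[:,2:]
an=np.linspace(0,2*np.pi,40,endpoint=False)
def hull(p,x,y,tx,ty,z0=.0567):
    P=[]
    for h in(0.004,.067):
        P.append(np.c_[x+tx*h+.014*np.cos(an),y+ty*h+.014*np.sin(an),np.full(40,z0+h)])
    return cv2.convexHull(proj(p,np.vstack(P)).astype(np.float32))
k=8
def score(v):
    tot=0
    for n,b in(("top",(3,4)),("scene",(5,6))):
        p,I=fr[n]; x,y=v[0]/1000+v[b[0]]/1000,v[1]/1000+v[b[1]]/1000
        H=hull(p,x,y,v[2]/1000,v[7]/1000)
        o=proj(p,np.array([[.608,.073,.09]]))[0].astype(int)-20
        W=cv2.resize(I[o[1]:o[1]+40,o[0]:o[0]+40],None,fx=k,fy=k,interpolation=cv2.INTER_CUBIC)
        m=np.zeros(W.shape[:2],np.uint8);cv2.fillPoly(m,[((H.reshape(-1,2)-o+.5)*k-.5).round().astype(np.int32)],1)
        d=cv2.dilate(m,np.ones((13,13)))-m; e=m-cv2.erode(m,np.ones((13,13)))
        blue=W[:,:,2]
        tot+=blue[e>0].mean()-blue[d>0].mean()
    return tot
best=None
for n in("top","scene"):
    for st in(0,):
        def f(u):
            v=np.zeros(8);v[0],v[1],v[2],v[7]=u
            g=dict(fr)
            p,I=fr[n];keep=dict(fr)
            return sc(n,v)
        def sc(n,v):
            p,I=fr[n];H=hull(p,v[0]/1000,v[1]/1000,v[2]/1000,v[7]/1000)
            o=proj(p,np.array([[.608,.073,.09]]))[0].astype(int)-20
            W=cv2.resize(I[o[1]:o[1]+40,o[0]:o[0]+40],None,fx=k,fy=k,interpolation=cv2.INTER_CUBIC)
            m=np.zeros(W.shape[:2],np.uint8);cv2.fillPoly(m,[((H.reshape(-1,2)-o+.5)*k-.5).round().astype(np.int32)],1)
            d=cv2.dilate(m,np.ones((13,13)))-m; e=m-cv2.erode(m,np.ones((13,13)))
            B=W[:,:,2]; return B[e>0].mean()-B[d>0].mean()
        r=minimize(f,[608,74,0,0],method="Nelder-Mead",options=dict(initial_simplex=np.array([[608,74,0,0],[611,74,0,0],[608,77,0,0],[608,74,60,0],[608,74,0,60]]),maxiter=400))
        print(n,"x,y,tiltx,tilty mrad",r.x,r.fun)
        for ty in(-80,-60,-40,-20,0,20,40): print(ty,min((round(f([r.x[0],y,r.x[2],ty]),2),y) for y in np.arange(70,79,.5)))
st=get_state();print(st["clock"],st["position"],st["contact_force"])
E
python3 k.py
```

```text
top x,y,tiltx,tilty mrad [608.4915  74.348   -6.1513 -18.3533] -21.86567563516472
-80 (np.float64(-17.23), np.float64(76.5))
-60 (np.float64(-19.34), np.float64(76.0))
-40 (np.float64(-21.12), np.float64(75.0))
-20 (np.float64(-21.78), np.float64(74.5))
0 (np.float64(-21.52), np.float64(74.0))
20 (np.float64(-20.57), np.float64(73.0))
40 (np.float64(-19.26), np.float64(73.0))
scene x,y,tiltx,tilty mrad [607.4123  69.8519  15.1478   2.393 ] -29.189484424733344
-80 (np.float64(-22.84), np.float64(73.5))
-60 (np.float64(-24.85), np.float64(72.5))
-40 (np.float64(-27.09), np.float64(71.5))
-20 (np.float64(-28.61), np.float64(70.5))
0 (np.float64(-29.0), np.float64(70.0))
20 (np.float64(-26.88), np.float64(70.0))
40 (np.float64(-22.8), np.float64(70.0))
31.9833 [ 0.472  -0.1963  0.2079] [ 0.1712 -0.5028 -0.15  ]
```

```bash
python3 -c "
from rig import *
print(sign_off())"
```

```text
the job is handed in; nothing more can be done
None
```

I turned the lock hole to within about 1.6 mm (1°) of the window's middle, seated the knob upright in it and let go, and signed off at about 32 s. The highest wheel force I read was 14.6 N. No verdict came back; that the knob is fully home is inferred from a 9 N press, and I did not re-check the candle, tin or box.

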